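# Unclip the key-hook carrier from the hallway rack

### The arm

A 6-joint arm with a two-finger parallel gripper is mounted at the origin on the work surface. World frame = base frame: x ahead of the robot, y to its left, z up, the work surface at z = 0. Lengths are in m, angles in rad, forces in N, time in s.
With the tool pointing down it reaches from about 0.25 to 0.725 m from the base axis. Payload 4 kg.
Tool frame: the origin (TCP) lies midway between the tips of the shut fingers; the grasp point (between the pads) lies 19 mm behind it; z points along the fingers, y is the line along which they close (so a half turn about z gives the same grasp; the last joint's range is limited). The gripper opens to 85 mm and grips with 20 to 120 N. Pads are 22 mm wide; open, the fingers measure 114 mm over their backs; the gripper's body (76 mm by 85 mm) begins 54 mm behind the grasp point. The pads swing forward as they close: fully open they stand 13 mm farther back than shut.
Start: joints at [-1.257, 0.241, 0.005, 1.335, 0, 1.571], TCP at [0.154, -0.476, 0.231] pointing down, gripper open.
Joint ranges: [-2.72, 2.72], [-1.05, 1.87], [-1.09, 1.28], [-1.99, 2.15], [-1.42, 1.44], [-3.14, 3.14]. Speed limits (rad/s): [2.79, 2.79, 3.14, 3.14, 3.14, 3.14].

### API

Orientations are given as a unit quaternion [w, x, y, z].
In Python, from workcell import * gives the robot as it stands. The module is installed in compiled form; this text tells all that it offers.
- The arm moves only by the tool play_rows, never from a script. Its argument "motion" is a list of rows, each a list of 2 entries, a list of its own where there are three numbers: the shift along the tool's x, y, z in cm, then the turn about the tool's z in rad. A call has 1 to 10 rows; each row shifts and turns the commanded pose from where the row before left it, along the tool's axes as they then stand; what a row does not reach is not made up. A row lasts 1/10 s, in which the tool goes at most 50 mm and 8.59 degrees, less where a joint would pass 70% of its speed; a pose out of reach is approached as far as the arm can. A call is refused whole if a number of a shift passes 5 or a number of a turn 0.15, either way. A call with a gripper value outside its range is refused whole. "jaw" is the finger opening in cm, from 0 to 8.54, set as the call begins (left out, the last holds). The fingers move at their own pace and stop on an object; "force" is the grip in N (left out, the last holds). Time passes only in rows, so rows that do not move let the fingers close. It gives the time, the measured TCP pose, the force, the opening and the grip force at its end, in the units of the state.
- get_state(): the state, without advancing time (a new reading comes with each control period).
- grab_frame(name): name is "side" or "top" or "wrist"; returns a dict with "color" (384x512x3 uint8, blue, green, red), "range_z" (384x512 float32, m along the optical axis (not along the pixel's ray), 0 where there is no reading), "vertical_fov" (degrees; the focal length in pixels is half the picture's height over the tangent of half this angle, whatever the lens; pixels are square), "cx", "cy" (the principal point, pixels), "k1" (the pictures are not rectified: a ray, as slopes to the right and down, at radius r is drawn at 1 + k1 r^2 times it, then the intrinsics apply), "T" (4x4, takes a point from camera to world coordinates). Camera axes: x right, y down, z forward; pixel columns grow to the right and rows downward; lengths in m; the calibration is good to about 2 mm. A picture is of the moment at which its call begins.
- hand_in(): hands the job in; it is judged then, once.
The state is a dict: "clock": time; "q": joint angles; "joint_velocities": joint speeds; "effort": joint torques, N m; "eef_pos": TCP position; "ee_rot": TCP orientation; "ft_force": force on the tool from outside, world axes, zero at the start; "moment": the same for the moment, N m; "gripper_width": opening from 0.0 (shut) to 1.0 (fully open); "gripper_force": force on a finger pad.
Only numpy, scipy, OpenCV 4.12 (cv2) and the standard library are available. Lean on these libraries where they do the work, as an engineer would, in place of code of your own. Each camera call takes 0.05 s, during which the arm holds its last target. There are 200 camera calls.

### The job

Three steel carriers are clipped on the rail of the grey rack. Take hold of the one with the T-shaped crossbar and two small key hooks, pull it straight up off the rail against its sprung catch, and stand it upright on its feet in the flat aluminium tray without dropping it. Leave the card holder and the knob peg clipped where they are.

Things in the scene. Friction and masses are not known exactly. Their poses are not given: they have to be found in the camera images.
- key_hooks: Steel carrier to take off, 200 g. Saddle 46x50 mm, 42 high; above it a crossbar 14 mm thick (x), 70 long (y), 71 to 91 mm above the feet: grip it mid-length across the 14. Two hooks hang at its ends, -x side. Origin: centre of the feet's underside, z up, y along rail. Its sprung roller catch gives way by itself to 10-20 N straight up, within 15 mm; the feet clear the rail at 34 mm.
- card_holder: Bystander on the rail, stays clipped: same steel saddle and axes, carrying an upright flat plate 74 mm wide (y), 4 mm thick, with narrow side rims; top 102 mm above its feet. Origin: centre of the feet's underside. The rail is a 30 x 30 mm steel bar, top 90 mm above the table; clipped-on feet are 56 mm above the table.
- knob_peg: Bystander on the rail, stays clipped: same steel saddle and axes, carrying one round knob 34 mm across on a thin stem; top 90 mm above its feet. Origin: centre of the feet's underside. The three carriers stand about 130 mm apart along the rail, in any order.
- tray_in (a point): Centre of the inner floor of the shallow aluminium tray, which is fixed to the table: outside 160 mm in x, 180 mm in y, 22 mm high, walls 5 mm, floor 5 mm above the table. Axes are those of the tray, z up.
Things that resemble listed ones, but are neither listed nor needed, are in the scene too. What is shaped like the key_hooks but brown is not meant. Of the things shaped like the part that bears tray_in, the aluminium one is meant.

How it is judged:
By the outcome, as a careful person would: the job done as asked, in the order asked, and still so for the second after the job is handed in, with the robot touching nothing.
It also fails if it takes over 45 s, if anything falls off the work surface, if the arm or the gripper's body presses on something with over 40 N, if the wrist force passes 120 N, or if a joint passes its speed limit or range.

## Working session

There is one attempt and no reset: what is moved stays moved. The work goes in short steps, Python scripts to look and compute and a tool call to move; the robot and the scene stay as the last step left them, time stands still between calls to the robot, and variables do not carry over. Pictures are saved under pics/ and viewed, at most 10 in all, crops included, and the job is handed in when it is done.

Besides the shell and the picture viewer there is one more tool, called after "Emit:" by a JSON object that holds its "method" and its "body". play_rows: Moves the arm, as the interface text tells. Its arguments: {"type":"object","properties":{"motion":{"type":"array","items":{"type":"array"}},"jaw":{"type":"number"},"force":{"type":"number"}},"required":["motion"]}

```bash
mkdir -p pics; cat > h.py <<'E'
from workcell import *
import numpy as np, cv2
def cloud(f):
    h,w=f["range_z"].shape; F=h/2/np.tan(np.radians(f["vertical_fov"])/2)
    K=np.array([[F,0,f["cx"]],[0,F,f["cy"]],[0,0,1]])
    v,u=np.mgrid[:h,:w].astype(float)
    p=cv2.undistortPoints(np.stack([u,v],-1).reshape(-1,1,2),K,np.array([f["k1"],0,0,0.])).reshape(h,w,2)
    z=f["range_z"]; P=np.dstack([p*z[...,None],z])
    W=P@f["T"][:3,:3].T+f["T"][:3,3]; W[z==0]=np.nan
    return W
E
python3 - <<'E'
from h import *
a=[grab_frame(n) for n in("side","top")]
cv2.imwrite("pics/a0.png",a[0]["color"]);cv2.imwrite("pics/a1.png",a[1]["color"])
for n,f in zip(("side","top"),a): np.save(n+"W.npy",cloud(f)); np.save(n+"C.npy",f["color"]); print(n,f["T"].round(3),f["k1"],f["vertical_fov"])
s=get_state();print(s)
E
```

```text
side [[-0.894 -0.242  0.376 -0.034]
 [-0.447  0.448 -0.774  0.917]
 [ 0.019 -0.861 -0.509  0.696]
 [ 0.     0.     0.     1.   ]] -0.05636986822139131 43.276750623463485
top [[ 0.009 -0.998  0.058  0.35 ]
 [-1.    -0.009  0.006 -0.055]
 [-0.005 -0.058 -0.998  1.225]
 [ 0.     0.     0.     1.   ]] -0.08785284622795897 47.551655588830485
{'clock': 0.1, 'q': array([-1.25696522e+00,  2.41330242e-01,  3.86672693e-03,  1.33519351e+00,
        6.17147294e-06,  1.57082772e+00]), 'joint_velocities': array([ 0.00033393, -0.00141102,  0.0020629 ,  0.00048249, -0.0022358 ,
        0.0013921 ]), 'effort': array([-7.26662875e-04, -3.73137331e+01,  2.53010505e+01,  1.08808035e-02,
        1.00565478e-05, -1.13162152e-06]), 'eef_pos': array([ 0.15418158, -0.47504644,  0.23050864]), 'ee_rot': array([-9.19398501e-04,  9.87716021e-01,  1.56256829e-01, -1.42354447e-04]), 'ft_force': array([-0.39688284, -0.54823648, -0.03591076]), 'moment': array([-0.01326017,  0.03912158,  0.02825042]), 'gripper_force': 0.0, 'gripper_width': 0.9967673362241347}
```

View pics/a0.png

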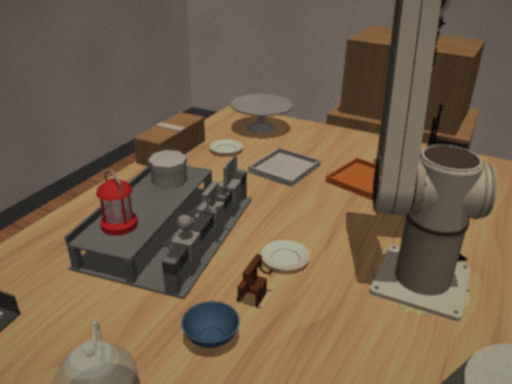

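View pics/a1.png

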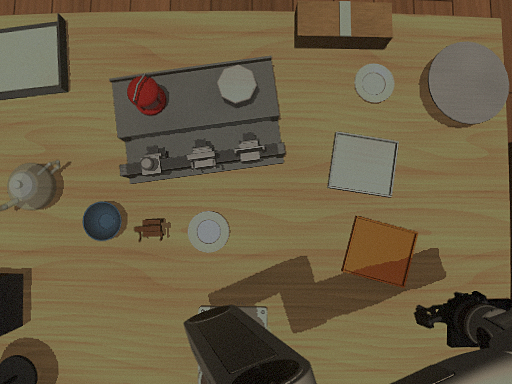

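Side view: the rack holds the knob near (185,222), a crossbar carrier near (208,200) and the card holder near (232,170). The brown decoy is at (254,280). Top view: knob (150,163), key hooks (202,155), card (248,150), aluminium tray (363,163); the orange tray is the decoy.

```bash
python3 - <<'E'
from h import *
W=np.load("topW.npy");C=np.load("topC.npy");S=np.load("sideW.npy");SC=np.load("sideC.npy")
cv2.imwrite("pics/b.png",np.hstack([cv2.resize(C[125:195,110:295],(740,280),interpolation=2)]))
cv2.imwrite("pics/c.png",cv2.resize(SC[140:290,150:260],(440,600),interpolation=2))
def rep(n,Q):
    r=cv2.minAreaRect((Q[:,:2]*1000).astype(np.float32));print(n,len(Q),np.median(Q,0).round(4),r)
# objects on rail: height maps
for nm,X in(("top",W),("side",S)):
    m=(X[...,0]>.3)&(X[...,0]<.62)&(X[...,1]>-.15)&(X[...,1]<.35)
    mm=(m&(X[...,2]>.118)&(X[...,2]<.165)).astype(np.uint8)
    n,l,st,c=cv2.connectedComponentsWithStats(mm)
    for i in range(1,n):
        if st[i,4]>15:
            Q=X[l==i]; rep(nm+str(c[i].round())+" zmax%.3f"%Q[:,2].max(),Q)
# rail ends
m=(W[...,2]>.08)&(W[...,2]<.1)&(W[...,0]>.3)&(W[...,0]<.5)&(W[...,1]>-.1)&(W[...,1]<.4); rep("rail",W[m])
# tray
t=np.zeros(C.shape[:2],bool);t[125:202,322:404]=1
m=t&(W[...,2]>.014)&(W[...,2]<.03);rep("tray rim",W[m])
m=t&(W[...,2]>.0)&(W[...,2]<.012)&(C.max(2)-C.min(2)<40)&(C.mean(2)>100);rep("tray floor",W[m])
E
```

```text
top[250. 149.] zmax0.164 126 [ 0.5157 -0.045   0.1536] ((513.753662109375, -43.33940887451172), (10.587067604064941, 73.95143127441406), 8.596506118774414)
top[201. 156.] zmax0.152 194 [0.4974 0.0772 0.1458] ((498.59674072265625, 78.32749938964844), (16.12209129333496, 70.62586975097656), 7.950882911682129)
top[147. 163.] zmax0.151 151 [0.4787 0.214  0.1439] ((479.1454162597656, 215.32785034179688), (31.194406509399414, 33.677947998046875), 6.331167697906494)
side[229. 168.] zmax0.160 225 [ 0.5145 -0.0418  0.1409] ((513.4949951171875, -41.3631591796875), (10.670470237731934, 79.40926361083984), 8.37524127960205)
side[210. 192.] zmax0.149 233 [0.494  0.0854 0.141 ] ((497.836669921875, 79.85598754882812), (16.895465850830078, 72.67567443847656), 8.472366333007812)
side[184. 222.] zmax0.148 199 [0.4732 0.2236 0.1417] ((476.59765625, 218.7002410888672), (31.528865814208984, 30.458810806274414), 83.78652954101562)
rail 1142 [0.4793 0.1878 0.0907] ((406.9828796386719, 114.63311004638672), (191.89564514160156, 367.9023132324219), 2.3811380863189697)
tray rim 506 [ 0.4971 -0.3661  0.0205] ((497.1404724121094, -361.0108642578125), (181.934326171875, 161.5119171142578), 81.54313659667969)
tray floor 2946 [ 0.4977 -0.3627  0.0045] ((500.8541259765625, -368.68878173828125), (179.41978454589844, 157.42181396484375), 81.77632141113281)
```

View pics/b.png

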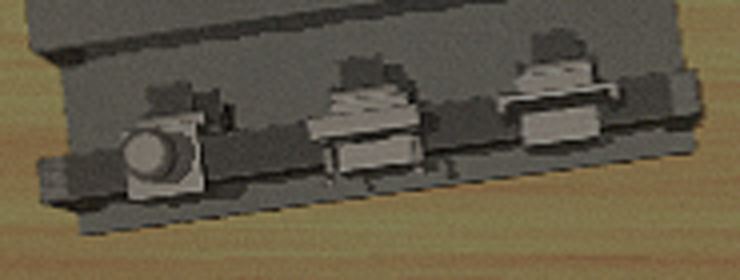

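View pics/c.png

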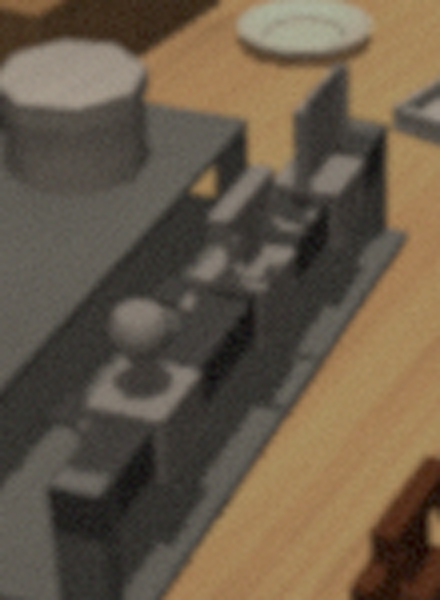

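Emit:
{"method": "play_rows", "body": {"motion": [[[0,0,-0.4],-0.14],[[0,0,-0.4],-0.14],[[0,0,-0.4],-0.14],[[0,0,-0.4],-0.14],[[0,0,-0.4],-0.14],[[0,0,-0.4],-0.14],[[0,0,-0.4],-0.14],[[0,0,-0.4],-0.14],[[0,0,-0.4],-0.14],[[0,0,-0.4],-0.14]], "jaw": 6}}

```text
clock: 1.1
eef_pos: [0.1542, -0.4752, 0.2709]
ee_rot: [-0.001, 0.653, 0.758, 0.0]
ft_force: [-0.7, 0.3, 0.2]
gripper_width: 0.7
gripper_force: 0.0
```

```bash
cat >> h.py <<'E'
from scipy.spatial.transform import Rotation as Rn
def togo(target):
    s=get_state();q=s["ee_rot"];R=Rn.from_quat(np.r_[q[1:],q[0]]).as_matrix()
    print("t",s["clock"],"tcp",s["eef_pos"].round(4),"yaw of tool y",np.degrees(np.arctan2(R[1,1],R[0,1])).round(2),"tilt",R[2,2].round(5),"F",s["ft_force"].round(1),"w",round(s["gripper_width"],3),"gf",round(s["gripper_force"],1))
    print("shift cm",(R.T@(np.array(target)-s["eef_pos"])*100).round(2))
E
python3 - <<'E'
from h import *
togo([.498,.079,.27])
W=np.load("topW.npy");S=np.load("sideW.npy")
P=np.vstack([W.reshape(-1,3),S.reshape(-1,3)])
ux=np.array([np.cos(.14),np.sin(.14)]);uy=np.array([-ux[1],ux[0]]);d=P[:,:2]-[.498,.079]
a=d@ux;b=d@uy
for x0 in np.arange(-.08,.14,.02):
    m=(a>x0)&(a<x0+.02)&(abs(b)<.045);print(round(x0,2),np.nanmax(P[m,2]).round(3))
E
```

```text
t 1.1 tcp [ 0.1542 -0.4752  0.2709] yaw of tool y 8.52 tilt -1.0 F [-0.7  0.3  0.2] w 0.7 gf 0.0
shift cm [49.72 42.21  0.15]
-0.08 0.005
-0.06 0.006
-0.04 0.125
-0.02 0.152
0.0 0.151
0.02 0.102
0.04 0.077
0.06 0.014
0.08 0.082
0.1 0.081
0.12 0.082
0.14 0.082
```

Emit:
{"method": "play_rows", "body": {"motion": [[[3.0,2.6,0],0],[[3.0,2.6,0],0],[[3.0,2.6,0],0],[[3.0,2.6,0],0],[[3.0,2.6,0],0],[[3.0,2.6,0],0],[[3.0,2.6,0],0],[[3.0,2.6,0],0],[[3.0,2.6,0],0],[[3.0,2.6,0],0]]}}

```text
clock: 2.1
eef_pos: [0.3693, -0.14, 0.2711]
ee_rot: [-0.0, 0.655, 0.756, -0.0]
ft_force: [0.3, -0.1, 0.5]
gripper_width: 0.702
gripper_force: 0.0
```

Emit:
{"method": "play_rows", "body": {"motion": [[[3.0,2.6,0],0],[[3.0,2.6,0],0],[[3.0,2.6,0],0],[[3.0,2.6,0],0],[[3.0,2.6,0],0],[[3.0,2.6,0],0],[[1.7,0.6,0],0],[[0,0,0],0],[[0,0,0],0]]}}

```text
clock: 3.0
eef_pos: [0.5007, 0.0764, 0.2707]
ee_rot: [-0.0, 0.654, 0.756, -0.001]
ft_force: [0.3, -0.1, 0.7]
gripper_width: 0.701
gripper_force: 0.0
```

```bash
python3 - <<'E'
from h import *
togo([.498,.079,.27])
f=grab_frame("wrist");W=cloud(f);cv2.imwrite("pics/d.png",f["color"])
m=((W[...,2]>.135)&(W[...,2]<.16)).astype(np.uint8)
n,l,st,c=cv2.connectedComponentsWithStats(m)
for i in range(1,n):
    if st[i,4]>40:
        Q=W[l==i];print(c[i].round(),st[i,4],np.median(Q,0).round(4),cv2.minAreaRect((Q[:,:2]*1000).astype(np.float32)))
E
```

```text
t 3.0 tcp [0.5007 0.0764 0.2707] yaw of tool y 8.24 tilt -1.0 F [ 0.3 -0.1  0.7] w 0.701 gf 0.0
shift cm [ 0.29 -0.23  0.07]
[254.  19.] 1370 [0.4791 0.2131 0.1445] ((478.9649658203125, 213.2147216796875), (33.30022430419922, 29.721729278564453), 9.077812194824219)
[433.  49.] 584 [0.6298 0.212  0.1419] ((632.9606323242188, 213.9468231201172), (9.515701293945312, 52.58563995361328), 22.982969284057617)
[254. 178.] 1096 [0.4982 0.0814 0.1459] ((498.5084533691406, 79.1202392578125), (13.760835647583008, 69.26176452636719), 7.986546993255615)
[421. 264.] 2916 [0.6784 0.0155 0.1449] ((686.0902099609375, 14.917072296142578), (53.80086135864258, 98.23942565917969), 84.80753326416016)
[253. 293.] 447 [ 0.5141 -0.0321  0.1563] ((512.83203125, -41.49813461303711), (9.502115249633789, 72.64290618896484), 8.240156173706055)
```

View pics/d.png

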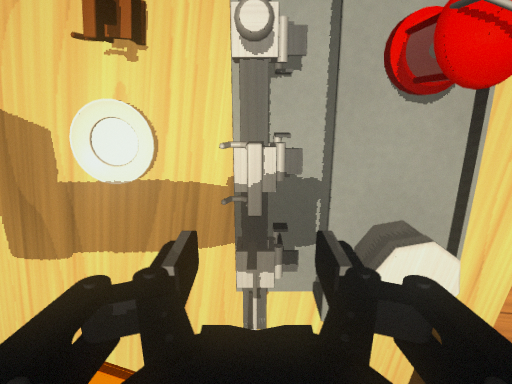

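Wrist view: the T-bar is at (254,178), with its two hooks on the left at (226,145) and (228,199). The measured bar size, 14x69 mm at z 0.146, matches the spec.

Emit:
{"method": "play_rows", "body": {"motion": [[[0.25,-0.25,1.0],0],[[0,0,3],0],[[0,0,3],0],[[0,0,3],0],[[0,0,2.3],0],[[0,0,1.5],0],[[0,0,1.5],0],[[0,0,0],0],[[0,0,0],0]]}}

```text
clock: 3.95
eef_pos: [0.4978, 0.0779, 0.1183]
ee_rot: [-0.0, 0.655, 0.755, -0.0]
ft_force: [0.7, -0.6, -0.1]
gripper_width: 0.699
gripper_force: 0.0
```

Emit:
{"method": "play_rows", "body": {"motion": [[[0,0,0],0],[[0,0,0],0],[[0,0,0],0],[[0,0,0],0],[[0,0,0],0],[[0,0,0],0],[[0,0,0],0],[[0,0,0],0]], "jaw": 0, "force": 80}}

```text
clock: 4.75
eef_pos: [0.4986, 0.0786, 0.1192]
ee_rot: [0.0, 0.655, 0.756, 0.0]
ft_force: [-1.3, -0.5, 5.8]
gripper_width: 0.151
gripper_force: 78.9
```

```bash
python3 - <<'E'
from h import *
togo([.4985,.079,.118])
E
```

```text
t 4.75 tcp [0.4986 0.0786 0.1192] yaw of tool y 8.2 tilt -1.0 F [-1.3 -0.5  5.8] w 0.151 gf 78.9
shift cm [ 0.04 -0.    0.12]
```

Emit:
{"method": "play_rows", "body": {"motion": [[[0,0,-0.2],0],[[0,0,-0.3],0],[[0,0,-0.3],0],[[0,0,-0.3],0],[[0,0,-0.3],0],[[0,0,-0.3],0],[[0,0,-0.3],0],[[0,0,-0.3],0],[[0,0,-0.3],0],[[0,0,-0.4],0]]}}

```text
clock: 5.75
eef_pos: [0.4983, 0.0786, 0.1487]
ee_rot: [0.0, 0.655, 0.756, 0.0]
ft_force: [0.3, 0.2, -2.3]
gripper_width: 0.151
gripper_force: 79.8
```

Emit:
{"method": "play_rows", "body": {"motion": [[[0,0,-0.5],0],[[0,0,-0.6],0],[[0,0,-0.8],0],[[0,0,-1.2],0],[[0,0,-2],0],[[0,0,-2],0],[[0,0,-2],0],[[0,0,-1.5],0],[[0,0,-0.7],0],[[0,0,0],0]]}}

```text
clock: 6.75
eef_pos: [0.499, 0.0787, 0.2628]
ee_rot: [0.001, 0.655, 0.756, 0.001]
ft_force: [-0.5, 1.0, -1.6]
gripper_width: 0.143
gripper_force: 79.8
```

```bash
python3 - <<'E'
from h import *
togo([.499,-.365,.26])
f=grab_frame("side");cv2.imwrite("pics/e.png",cv2.resize(f["color"][60:290,60:360],(780,598)))
W=cloud(f);np.save("sideW2.npy",W)
E
```

```text
t 6.75 tcp [0.499  0.0787 0.2628] yaw of tool y 8.19 tilt -1.0 F [-0.5  1.  -1.6] w 0.143 gf 79.8
shift cm [-43.92  -6.33   0.26]
```

View pics/e.png

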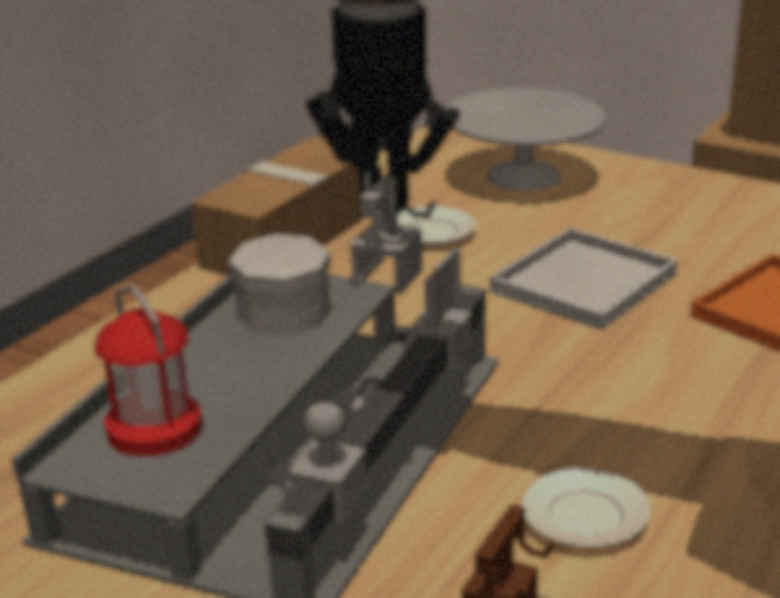

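Carrier is held level above the rail at about (385,235). The card holder and knob peg are still clipped.

Emit:
{"method": "play_rows", "body": {"motion": [[[-1.5,-0.2,0],0],[[-3,-0.4,0],0],[[-4,-0.6,0],0],[[-4,-0.6,0],0],[[-4,-0.6,0],0],[[-4,-0.6,0],0],[[-4,-0.6,0],0],[[-4,-0.6,0],0],[[-4,-0.6,0],0],[[-4,-0.6,0],0]]}}

```text
clock: 7.8
eef_pos: [0.4956, -0.2926, 0.26]
ee_rot: [-0.001, 0.655, 0.756, -0.0]
ft_force: [1.1, 0.2, -1.2]
gripper_width: 0.149
gripper_force: 79.8
```

Emit:
{"method": "play_rows", "body": {"motion": [[[-4,-0.6,0],0],[[-2.2,-0.6,0],0],[[-1.2,-0.3,0],0],[[0,0,2],0],[[0,0,3],0],[[0,0,3],0],[[0,0,3],0],[[0,0,2],0],[[0,0,1],0],[[0,0,0],0]]}}

```text
clock: 8.8
eef_pos: [0.4914, -0.3646, 0.1193]
ee_rot: [-0.002, 0.655, 0.756, -0.0]
ft_force: [-0.4, 0.1, -1.1]
gripper_width: 0.151
gripper_force: 79.8
```

```bash
python3 - <<'E'
from h import *
togo([.499,-.364,.068])
f=grab_frame("side");W=cloud(f)
cv2.imwrite("pics/g.png",cv2.resize(f["color"][90:210,220:380],(800,600)))
s=get_state()["eef_pos"]
E
```

```text
t 8.8 tcp [ 0.4914 -0.3646  0.1193] yaw of tool y 8.22 tilt -0.99999 F [-0.4  0.1 -1.1] w 0.151 gf 79.8
shift cm [-0.07  0.78  5.13]
```

View pics/g.png

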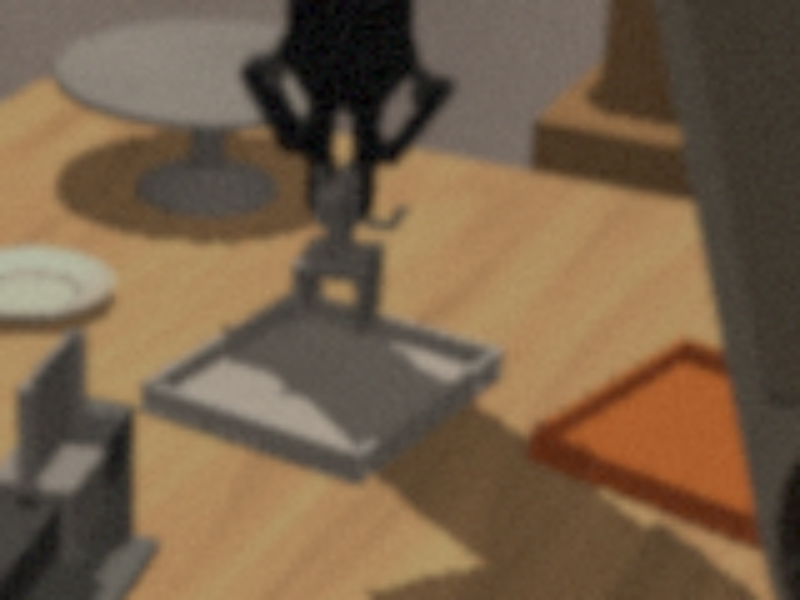

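The carrier hangs level over the tray, feet near (340,320), about 50 mm up. Lowering gently.

Emit:
{"method": "play_rows", "body": {"motion": [[[0,0.4,1],0],[[0,0.4,1.5],0],[[0,0,1],0],[[0,0,0.5],0],[[0,0,0.3],0],[[0,0,0.2],0],[[0,0,0.1],0],[[0,0,0],0]]}}

```text
clock: 9.65
eef_pos: [0.5007, -0.3648, 0.0756]
ee_rot: [0.0, 0.655, 0.756, 0.0]
ft_force: [0.2, 0.6, -2.3]
gripper_width: 0.151
gripper_force: 79.8
```

Emit:
{"method": "play_rows", "body": {"motion": [[[0,0,0.1],0],[[0,0,0.1],0],[[0,0,0.1],0],[[0,0,0],0]]}}

```text
clock: 10.05
eef_pos: [0.5004, -0.3646, 0.0722]
ee_rot: [-0.0, 0.655, 0.756, -0.0]
ft_force: [0.5, -0.1, -1.2]
gripper_width: 0.151
gripper_force: 79.8
```

Emit:
{"method": "play_rows", "body": {"motion": [[[0,0,0.1],0],[[0,0,0.1],0],[[0,0,0],0]]}}

```text
clock: 10.35
eef_pos: [0.5004, -0.3645, 0.0701]
ee_rot: [-0.0, 0.655, 0.756, -0.0]
ft_force: [0.1, 0.6, -1.4]
gripper_width: 0.147
gripper_force: 79.8
```

Emit:
{"method": "play_rows", "body": {"motion": [[[0,0,0.1],0],[[0,0,0],0]]}}

```text
clock: 10.55
eef_pos: [0.5005, -0.3646, 0.0691]
ee_rot: [-0.0, 0.655, 0.756, -0.0]
ft_force: [0.8, 0.4, -1.6]
gripper_width: 0.151
gripper_force: 79.8
```

Emit:
{"method": "play_rows", "body": {"motion": [[[0,0,0.1],0],[[0,0,0],0]]}}

```text
clock: 10.75
eef_pos: [0.5006, -0.3647, 0.0683]
ee_rot: [0.0, 0.655, 0.756, -0.0]
ft_force: [-0.6, -0.5, -1.8]
gripper_width: 0.146
gripper_force: 79.8
```

Emit:
{"method": "play_rows", "body": {"motion": [[[0,0,0.1],0],[[0,0,0],0]]}}

```text
clock: 10.95
eef_pos: [0.5006, -0.3647, 0.0683]
ee_rot: [0.0, 0.655, 0.756, -0.0]
ft_force: [-1.2, 0.7, 3.6]
gripper_width: 0.146
gripper_force: 80.6
```

Emit:
{"method": "play_rows", "body": {"motion": [[[0,0,0.05],0],[[0,0,0],0]]}}

```text
clock: 11.15
eef_pos: [0.5006, -0.3648, 0.0682]
ee_rot: [0.001, 0.655, 0.756, -0.0]
ft_force: [-2.8, 1.4, 6.6]
gripper_width: 0.148
gripper_force: 81.1
```

Feet are on the floor (contact force up). Easing the preload and opening.

Emit:
{"method": "play_rows", "body": {"motion": [[[0,0,-0.1],0],[[0,0,0],0]], "force": 20}}

```text
clock: 11.35
eef_pos: [0.5007, -0.3648, 0.0683]
ee_rot: [0.0, 0.655, 0.756, 0.0]
ft_force: [-1.2, 1.3, 3.9]
gripper_width: 0.145
gripper_force: 80.6
```

Emit:
{"method": "play_rows", "body": {"motion": [[[0,0,0],0],[[0,0,0],0],[[0,0,0],0],[[0,0,0],0],[[0,0,0],0],[[0,0,0],0]], "jaw": 6}}

```text
clock: 11.95
eef_pos: [0.5006, -0.3646, 0.0677]
ee_rot: [-0.0, 0.655, 0.756, 0.0]
ft_force: [-0.2, -0.0, 0.0]
gripper_width: 0.701
gripper_force: 0.0
```

Emit:
{"method": "play_rows", "body": {"motion": [[[0,0,-0.5],0],[[0,0,-1],0],[[0,0,-2],0],[[0,0,-3],0],[[0,0,-3],0],[[0,0,-3],0],[[0,0,-3],0],[[0,0,-1.5],0],[[0,0,0],0]]}}

```text
clock: 12.85
eef_pos: [0.502, -0.3657, 0.2422]
ee_rot: [0.004, 0.655, 0.756, 0.0]
ft_force: [0.0, -0.3, 0.0]
gripper_width: 0.703
gripper_force: 0.0
```

```bash
python3 - <<'E'
from h import *
togo([.5,-.365,.23])
f=grab_frame("side");cv2.imwrite("pics/i.png",cv2.resize(f["color"][80:290,100:380],(800,600)))
W=cloud(f)
for n,x,y in(("key",.5,-.365),("card",.514,-.042),("knob",.478,.216)):
    m=(np.hypot(W[...,0]-x,W[...,1]-y)<.045)&(W[...,2]<.17)&(W[...,2]>.07);print(n,m.sum(),np.median(W[m],0).round(3),W[m][:,2].max().round(3))
E
```

```text
t 12.85 tcp [ 0.502  -0.3657  0.2422] yaw of tool y 8.19 tilt -0.99997 F [ 0.  -0.3  0. ] w 0.703 gf 0.0
shift cm [ 0.1  -0.19  1.22]
key 104 [ 0.497 -0.355  0.09 ] 0.099
card 624 [ 0.512 -0.032  0.1  ] 0.16
knob 832 [0.472 0.225 0.097] 0.149
```

View pics/i.png

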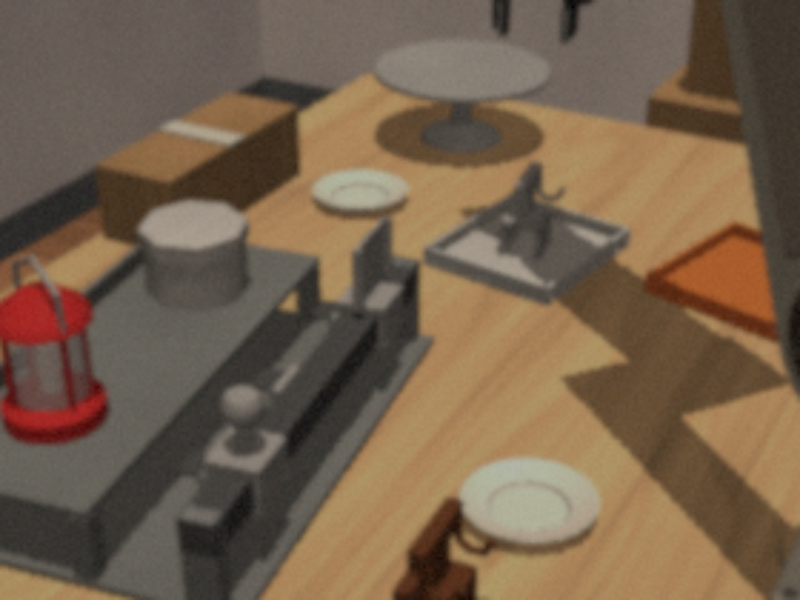

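The carrier stands upright in the aluminium tray at about (525,225), top at about 0.097 m as expected. The card holder (375,270) and knob (240,405) are unmoved, and the gripper is clear.

```bash
python3 -c "
from workcell import *
print(hand_in())"
```

```text
the job is handed in; nothing more can be done
None
```

The key-hook carrier is off the rail and standing upright on its feet in the aluminium tray; the card holder and knob peg are still clipped in place, and the job was handed in about 13 s into the 45 s limit.

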